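# Stack the packed carvings for collection and ring the bell

### The arm

A 7-joint arm with a two-finger parallel gripper is mounted at the origin on the work surface. World frame = base frame: x ahead of the robot, y to its left, z up, the work surface at z = 0. Lengths are in m, angles in rad, forces in N, time in s.
With the tool pointing down it reaches from about 0.425 to 1.025 m from the base axis. Payload 9.4 kg.
Tool frame: the origin (TCP) lies at the very end of the fingers, on their centre line; the grasp point (between the pads) lies 19 mm behind it (hold_point_z is the distance from the TCP to the grasp point, in m); z points along the fingers, y is the line along which they close (so a half turn about z gives the same grasp; the last joint's range is limited). The gripper opens to 93 mm and grips with 3 to 60 N. Pads are 15 mm wide; open, the fingers measure 128 mm over their backs; the gripper's body (75 mm by 188 mm) begins 65 mm behind the grasp point.
Start: joints at [1.086, 0.599, -0.003, 1.599, 0.002, 0.943, -0.08], TCP at [0.288, -0.666, 0.219] pointing down, gripper open.
Joint ranges: [-2.57, 2.57], [-0.35, 1.97], [-1.29, 1.29], [0.11, 2.56], [-1.05, 4.19], [0.11, 1.86], [-2.63, 2.63]. Speed limits (rad/s): [2.22, 2.22, 3.01, 3.01, 3.14, 3.14, 3.14].

### API

Orientations are given as a unit quaternion [x, y, z, w].
In Python, from plant import * gives the robot as it stands. The module is installed in compiled form; this text tells all that it offers.
- The arm moves only by the shell command python3 -m creep 'ROWS'. ROWS is JSON, a list that holds one entry, the list of rows, each a list of 7 numbers: the shift along the tool's x, y, z in mm, then the turn, a rotation vector about the tool's x, y, z in rad, then the opening, from 0 (shut) to 1 (fully open). In form: [[[x, y, z, ax, ay, az, gripper], ...]]. A call has 1 to 12 rows; each row shifts and turns the commanded pose from where the row before left it, along the tool's axes as they then stand; what a row does not reach is not made up. A row lasts 1/12 s, in which the tool goes at most 41.7 mm and 7.16 degrees, less where a joint would pass 70% of its speed; a pose out of reach is approached as far as the arm can. A call is refused whole if a number of a shift passes 41.7 or a number of a turn 0.125, either way. A call with a gripper value outside its range is refused whole. The fingers move at their own pace and stop on an object; the grip force is fixed at half the most. Time passes only in rows, so rows that do not move let the fingers close. It gives the time, the measured TCP pose, the force, the opening and the grip force at its end, in the units of the state.
- sense(): the state, without advancing time (a new reading comes with each control period).
- read_camera(name): name is "scene" or "top" or "wrist"; returns a dict with "img" (384x512x3 uint8, red, green, blue), "intrinsics" (3x3 intrinsics, pixels), "k1" (the pictures are not rectified: a ray, as slopes to the right and down, at radius r is drawn at 1 + k1 r^2 times it, then the intrinsics apply), "pose" (4x4, takes a point from camera to world coordinates). Camera axes: x right, y down, z forward; pixel columns grow to the right and rows downward; lengths in m; the calibration is good to about 2 mm. A picture is of the moment at which its call begins. There is no depth.
- finish_job(): hands the job in; it is judged then, once.
The state is a dict: "time": time; "q": joint angles; "qd": joint speeds; "effort": joint torques, N m; "eef_pos": TCP position; "eef_rot": TCP orientation; "contact_force": force on the tool from outside, world axes, zero at the start; "moment": the same for the moment, N m; "gripper_width": finger opening in m; "gripper_force": force on a finger pad.
Only numpy, scipy, OpenCV 4.12 (cv2) and the standard library are available. Lean on these libraries where they do the work, as an engineer would, in place of code of your own. Each camera call takes 0.05 s, during which the arm holds its last target. There are 200 camera calls.

### The job

Slide the wide wooden case along the bench, without lifting it, until it sits fully home in the corner of the low wooden stop, flush against both boards. Then build the column on it: set the cardboard carton centred and square on the case, and after that the green tin centred and square on the carton, long sides all running the same way, each lowered into place and not dropped. Last of all call for collection by pressing the bell's plunger right down to its stop and letting it come up again; leave the carved figure, the gouge and the wax jar where they are.

Things in the scene. Friction and masses are not known exactly. Their poses are not given: they have to be found in the camera images.
- fence: L-shaped fixed corner stop of two dark wooden boards 30 mm high, 20 mm thick. Origin: inner corner at bench level; x points away from the robot, y to its left. Far board: inner face x = 0, y from 20 to -180 mm. Side board: inner face y = 0, x from 20 to -140 mm. Free space at x < 0, y < 0: the case sits home with its centre at x = -60, y = -80 mm, axes parallel.
- case: wide, flat, closed wooden case with brass corners, 120 mm (x) by 160 mm (y) by 60 mm high, about 0.55 kg, too wide to grip, loose on the bench in front of the corner stop. Origin: centre of its underside, z up.
- carton: closed brown cardboard carton with a strip of white tape, 60 mm (x) by 110 mm (y) by 55 mm high, about 0.3 kg. Origin: centre of its underside, z up.
- tin: closed green metal tin with a yellow lid panel and a brass band, 50 mm (x) by 90 mm (y) by 40 mm high, about 0.22 kg. Origin: centre of its underside, z up.
- bell: brass desk bell on a round black base 84 mm across, fixed to the bench; the dome is 45 mm high. Origin: centre of its underside.
- bell_top (a point): centre of the top face of the bell's steel plunger head (24 mm across), 62 mm above the bench at rest; it moves straight down with the plunger.
- plunger (a joint): travel of the bell's spring plunger: 0 at rest (up), 0.008 m pressed down to its stop; about 1.2 N to start it, 4.4 N at the stop.
- figure: small carved wooden figure standing on the bench, one arm raised to its head, about 75 mm across, 145 mm tall; a bystander. Origin: centre of its underside.
- gouge: carving gouge lying on the bench, wooden handle and steel blade, 220 mm long along x, 22 mm thick; a bystander. Origin: at bench level where handle and blade meet.
- jar: amber wax jar with a black lid, 60 mm across, 70 mm tall; a bystander. Origin: centre of its underside.
There are look-alikes about, which are no part of the job. Of the things that look like the case, the largest one is meant.

How it is judged:
On the way, in this order (a step that is already met when the one before it is completed fails the run):
1. the case is home in the corner, flush with both boards (x of case in the frame of fence between -0.066 and -0.054 m and y of case in the frame of fence between -0.086 and -0.074 m and angle between the y axis of case and the y axis of fence, either way round below 0.06 rad and height (world z) of case below 0.004 m), for 0.2 s.
2. the carton stands centred and square on the case, let go (all of step 1 and x of carton in the frame of case between -0.008 and 0.008 m and y of carton in the frame of case between -0.008 and 0.008 m and z of carton in the frame of case between 0.056 and 0.064 m and angle between the y axis of carton and the y axis of case, either way round below 0.09 rad and angle between carton's own z axis and vertical below 0.06 rad and contact force between the fingers and carton below 0.1 N and linear speed of carton below 0.02 m/s), for 0.2 s.
3. the tin stands centred and square on the carton, let go (all of step 1 and x of carton in the frame of case between -0.008 and 0.008 m and y of carton in the frame of case between -0.008 and 0.008 m and z of carton in the frame of case between 0.056 and 0.064 m and angle between the y axis of carton and the y axis of case, either way round below 0.09 rad and angle between each of carton, tin's own z axis and vertical below 0.06 rad and x of tin in the frame of carton between -0.008 and 0.008 m and y of tin in the frame of carton between -0.008 and 0.008 m and z of tin in the frame of carton between 0.051 and 0.059 m and angle between the y axis of tin and the y axis of carton, either way round below 0.09 rad and contact force between the fingers and tin below 0.1 N and linear speed of tin below 0.02 m/s), for 0.2 s.
4. with the column standing, the bell plunger is pressed down to its stop (value of joint plunger above 0.0065 m and x of carton in the frame of case between -0.008 and 0.008 m and y of carton in the frame of case between -0.008 and 0.008 m and z of carton in the frame of case between 0.056 and 0.064 m and angle between the y axis of carton and the y axis of case, either way round below 0.09 rad and angle between each of carton, tin's own z axis and vertical below 0.06 rad and x of tin in the frame of carton between -0.008 and 0.008 m and y of tin in the frame of carton between -0.008 and 0.008 m and z of tin in the frame of carton between 0.051 and 0.059 m and angle between the y axis of tin and the y axis of carton, either way round below 0.09 rad), for 0.05 s.
At the end, for the whole second after the job is handed in: Case flat in the corner, within 6 mm of flush with both boards and 3 degrees of parallel; carton on case and tin on carton, each within 8 mm of centred and 5 degrees of square, level, released and at rest; bell plunger up again (under 2 mm down) (all of step 3 and linear speed of each of case, carton below 0.02 m/s and contact force between the fingers and carton below 0.1 N and value of joint plunger below 0.002 m); the robot touches nothing.
It fails at once if the case is lifted or tipped off the bench (height (world z) of case above 0.015 m).
It fails at once if the carton or the tin is dropped or thrown (faster than 0.6 m/s out of the fingers: a fall of about 2 cm) ((contact force between the fingers and carton below 0.1 N and linear speed of carton above 0.6 m/s) or (contact force between the fingers and tin below 0.1 N and linear speed of tin above 0.6 m/s)).
It fails at once if the carved figure is moved by more than 3 cm or tipped (distance of figure from where it was at the start of the episode above 0.03 m or angle between figure's own z axis and vertical above 0.35 rad).
It fails at once if the gouge is moved by more than 3 cm (distance of gouge from where it was at the start of the episode above 0.03 m).
It fails at once if the wax jar is moved by more than 3 cm or tipped (distance of jar from where it was at the start of the episode above 0.03 m or angle between jar's own z axis and vertical above 0.35 rad).
It also fails if it takes over 72 s, if anything falls off the work surface, if the arm or the gripper's body presses on something with over 40 N, if the wrist force passes 120 N, or if a joint passes its speed limit or range.

## Working session

There is one attempt and no reset: what is moved stays moved. The work goes in short steps, Python scripts to look and compute and a shell command to move; the robot and the scene stay as the last step left them, time stands still between calls to the robot, and variables do not carry over. Pictures are saved under pics/ and viewed, at most 10 in all, crops included, and the job is handed in when it is done.

```bash
mkdir -p pics
cat > h.py <<'E'
from plant import *
import numpy as np, cv2
def ray(c,u,v):
    K=np.array(c["intrinsics"]);P=np.array(c["pose"])
    d=np.array([(u-K[0,2])/K[0,0],(v-K[1,2])/K[1,1]]);s=d.copy()
    for _ in range(20): s=d/(1+c["k1"]*(s@s))
    return P[:3,3],P[:3,:3]@np.array([s[0],s[1],1.])
def onz(c,u,v,z):
    o,r=ray(c,u,v);return o+r*(z-o[2])/r[2]
def proj(c,p):
    K=np.array(c["intrinsics"]);P=np.array(c["pose"])
    q=P[:3,:3].T@(np.array(p)-P[:3,3]);s=q[:2]/q[2];s=s*(1+c["k1"]*(s@s))
    return K[0,0]*s[0]+K[0,2],K[1,1]*s[1]+K[1,2]
def save(c,n,box=None,k=1.5):
    im=c["img"][:,:,::-1]
    if box: im=im[box[1]:box[3],box[0]:box[2]]
    cv2.imwrite("pics/"+n,cv2.resize(im,None,fx=k,fy=k,interpolation=cv2.INTER_CUBIC))
E
python3 - <<'E'
from h import *
import pickle
for n in ("scene","top"):
    c=read_camera(n);save(c,n+"1.png");pickle.dump(c,open(n+".pkl","wb"))
    print(n,np.round(c["pose"],3).tolist(),np.round(c["intrinsics"],1).tolist(),c["k1"])
s=sense();print(s["eef_pos"],s["eef_rot"],s["time"])
E
```

```text
scene [[-0.616, 0.54, -0.574, 1.225], [0.788, 0.419, -0.451, 0.552], [-0.003, -0.73, -0.683, 0.856], [0.0, 0.0, 0.0, 1.0]] [[379.4, 0.0, 255.0], [0.0, 379.4, 195.6], [0.0, 0.0, 1.0]] -0.09761897552749273
top [[-0.019, -0.995, 0.1, 0.444], [-1.0, 0.018, -0.004, 0.027], [0.002, -0.1, -0.995, 1.084], [0.0, 0.0, 0.0, 1.0]] [[384.0, 0.0, 261.6], [0.0, 384.0, 194.0], [0.0, 0.0, 1.0]] -0.0810419050566066
[ 0.28730488 -0.6651706   0.2178474 ] [ 9.79280231e-01  2.02508625e-01 -2.25855647e-04 -6.59785818e-04] 0.1
```

View pics/scene1.png

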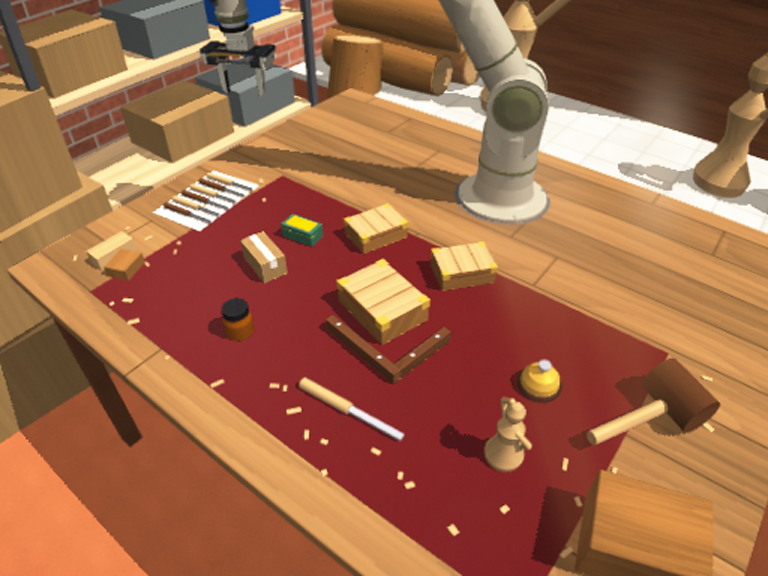

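View pics/top1.png

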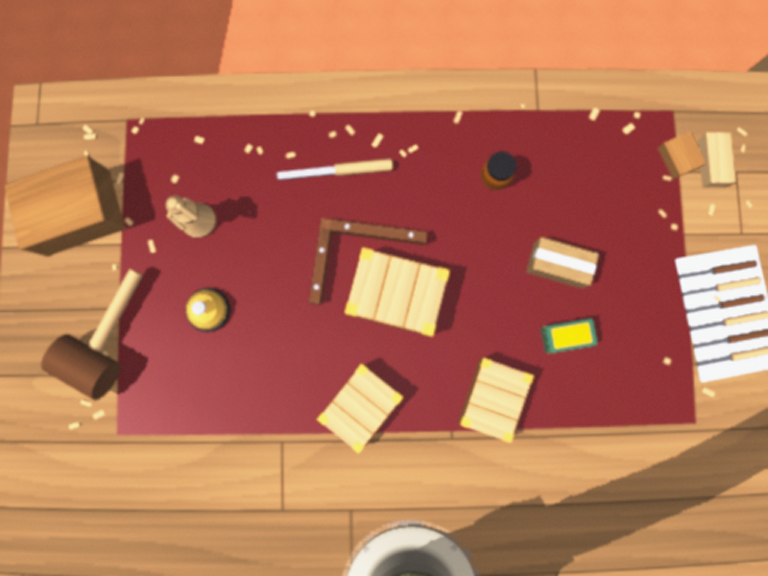

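The top view (shown ×1.5) has the fence corner at (325,225), the carton at (565,262), the tin at (571,335), the bell at (207,310), the figure at (190,215), the gouge at (335,168) and the jar at (499,170). There are three case look-alikes: (398,291), (360,408) and (497,398). The first is clearly the largest and lies in front of the stop, so it is the one meant. I'll confirm that in a crop and measure.

```bash
cat > meas.py <<'E'
from h import *
def rect(c,mask,z,roi,k=3):
    m=np.zeros(mask.shape,np.uint8);x0,y0,x1,y1=roi;m[y0:y1,x0:x1]=mask[y0:y1,x0:x1]
    m=cv2.morphologyEx(m,cv2.MORPH_CLOSE,np.ones((k,k)))
    cs,_=cv2.findContours(m,cv2.RETR_EXTERNAL,cv2.CHAIN_APPROX_NONE)
    ct=max(cs,key=cv2.contourArea)[:,0,:]
    w=np.array([onz(c,u,v,z)[:2] for u,v in ct.astype(float)])
    (cx,cy),(a,b),th=cv2.minAreaRect((w*1000).astype(np.float32))
    if a>b: th+=90;a,b=b,a      # th: direction of short side (x axis)
    th=(th+90)%180-90
    return np.round([cx,cy,a,b,th],1)
E
python3 - <<'E'
from meas import *
import pickle
c=pickle.load(open("top.pkl","rb"));hsv=cv2.cvtColor(c["img"],cv2.COLOR_RGB2HSV)
H,S,V=cv2.split(hsv)
save(c,"crop1.png",(190,130,420,310),3.4)
for p in [(265,194),(250,172),(358,175),(376,185),(375,174),(381,223),(367,216),(240,153),(214,180),(300,210),(230,200),(138,206),(140,206),(131,205),(270,220)]:
    print(p,hsv[p[1],p[0]])
pale=((H>12)&(H<35)&(S>60)&(V>150)).astype(np.uint8)*255
for n,roi in dict(case=(225,160,305,228),d1=(205,235,275,305),d2=(300,230,360,300)).items(): print(n,rect(c,pale,.06,roi))
E
```

```text
(265, 194) [ 25  77 246]
(250, 172) [ 25  76 247]
(358, 175) [ 18 117 228]
(376, 185) [ 16 119 169]
(375, 174) [ 90   1 247]
(381, 223) [ 28 245 247]
(367, 216) [13 76 90]
(240, 153) [ 11 147 151]
(214, 180) [ 11 145 148]
(300, 210) [178 150 100]
(230, 200) [179 154 156]
(138, 206) [ 20 157 205]
(140, 206) [ 20 167 208]
(131, 205) [130   3 243]
(270, 220) [  3 147 149]
case [547.   15.5 126.  164.8 -15.7]
d1 [338.2  85.3 159.7 181.6  -0.9]
d2 [ 346.3 -152.9  156.5  160.2   88.4]
```

View pics/crop1.png

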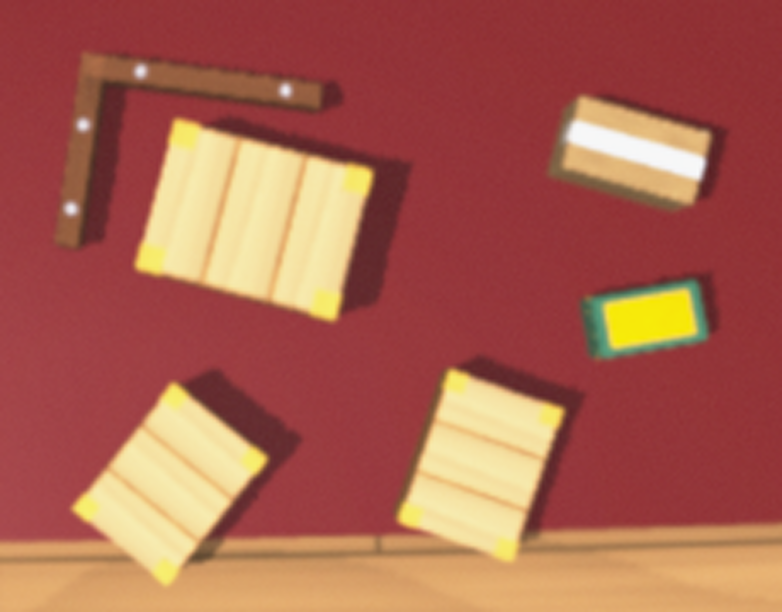

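The crop confirms it: the case next to the stop is the largest (measured 126×165 mm against 120×160), and the other two are clearly smaller. Next I'll measure the fence, carton, tin, bell and bystanders.

Run:
```python
from meas import *
import pickle
c=pickle.load(open("top.pkl","rb"));sc=pickle.load(open("scene.pkl","rb"))
hsv=cv2.cvtColor(c["img"],cv2.COLOR_RGB2HSV);H,S,V=cv2.split(hsv)
# fence
m=((H>6)&(H<16)&(S>100)&(V>90)|(S<90)&(V>120)).astype(np.uint8)*255
z=np.zeros_like(m);z[140:206,200:292]=m[140:206,200:292]
n,l,st,_=cv2.connectedComponentsWithStats(cv2.morphologyEx(z,cv2.MORPH_CLOSE,np.ones((3,3))))
k=1+np.argmax([s[4] if s[0]<225 else 0 for s in st[1:]]);L=(l==k).astype(np.uint8);print(st[k])
ct=max(cv2.findContours(L,cv2.RETR_EXTERNAL,cv2.CHAIN_APPROX_NONE)[0],key=cv2.contourArea)[:,0,:].astype(float)
# outer edges: upper edge per column, left edge per row
up=np.array([onz(c,u,np.where(L[:,u])[0].min()-.5,.03)[:2] for u in range(222,280)])
le=np.array([onz(c,np.where(L[v])[0].min()-.5,v,.03)[:2] for v in range(156,196)])
fu=cv2.fitLine(up.astype(np.float32),cv2.DIST_HUBER,0,.001,.001).ravel();fl=cv2.fitLine(le.astype(np.float32),cv2.DIST_HUBER,0,.001,.001).ravel()
yd=fu[:2]*np.sign(fu[1]);xd=fl[:2]*np.sign(fl[0])
print("fence ang from far, side deg",np.degrees(np.arctan2(-yd[0],yd[1])),np.degrees(np.arctan2(xd[1],xd[0])))
t=np.linalg.solve(np.array([yd,-xd]).T,fl[2:]-fu[2:]);oc=fu[2:]+t[0]*yd
print("outer corner",oc)
# scene-view check: nails etc
brown=((H>10)&(H<24)&(S>60)&(V>190)|(S<60)&(V>190)).astype(np.uint8)*255
print("carton",rect(c,brown,.055,(350,155,402,195)))
g=((H>60)&(H<95)&(S>60)&(V>85)|(H>24)&(H<34)&(S>150)).astype(np.uint8)*255
print("tin all",rect(c,g,.04,(355,208,405,240)))
y=((H>24)&(H<34)&(S>180)&(V>180)).astype(np.uint8)*255
print("tin panel",rect(c,y,.04,(355,208,405,240),1))
w=((S<50)&(V>190)).astype(np.uint8)*255
print("tape",rect(c,w,.055,(350,155,402,195),1))
b=((V<70)|((H>18)&(H<32)&(S>150))|(S<40)).astype(np.uint8)
for nm,mm,zz,roi in [("plunger",(S<50)&(V>150),.062,(118,190,150,222)),("jar",(V<60),.07,(318,95,350,130))]:
    q=np.zeros_like(H);q[roi[1]:roi[3],roi[0]:roi[2]]=mm[roi[1]:roi[3],roi[0]:roi[2]]
    v,u=np.where(q);print(nm,len(u),u.mean(),v.mean(),onz(c,u.mean(),v.mean(),zz))
print("figure",onz(c,190/1.5,215/1.5,.06),"gouge",onz(c,335/1.5,168/1.5,.01))
# plunger in scene
hs=cv2.cvtColor(sc["img"],cv2.COLOR_RGB2HSV);q=np.zeros_like(H);q[232:256,350:375]=((hs[...,1]<60)&(hs[...,2]>140))[232:256,350:375]
v,u=np.where(q);print("plunger scene",len(u),u.mean(),v.mean(),onz(sc,u.mean(),v.mean(),.06))
```

```text
[206 146  79  57 939]
fence ang from far, side deg -8.5870075 -8.526143
outer corner [0.6911888 0.1539421]
carton [ 597.5 -291.9   58.7  112.   -17.2]
tin all [ 462.8 -298.2   47.4   93.2    8.4]
tin panel [ 462.9 -301.7   33.6   67.4    7.9]
tape [ 598.3 -292.2   19.6  112.   -16.9]
plunger 63 131.84126984126985 204.79365079365078 [0.52448125 0.37284523 0.062     ]
jar 245 334.2244897959184 110.5265306122449 [ 0.77213492 -0.17968514  0.07      ]
figure [0.69415054 0.39113967 0.06      ] gouge [0.79235391 0.12889489 0.01      ]
plunger scene 47 362.82978723404256 243.0 [0.52562182 0.37530196 0.06      ]
```

```bash
cat > goal.py <<'E'
# usage: goal.py f x y (fence mm) z yawdeg(tool x, world) | w x y z yaw
import sys
from h import *
from scipy.spatial.transform import Rotation as R
TH=np.radians(-8.55);C=np.array([668.4,137.1])
a=[float(v) for v in sys.argv[2:6]]
X=np.array([[np.cos(TH),-np.sin(TH)],[np.sin(TH),np.cos(TH)]])
p=np.array(a[:2]) if sys.argv[1]=="w" else C+X@np.array(a[:2])
s=sense();r=R.from_quat(s["eef_rot"]).as_matrix();e=np.array(s["eef_pos"])*1000
yaw=np.degrees(np.arctan2(r[1,0],r[0,0]));g=np.radians(a[3])
G=np.array([[np.cos(g),np.sin(g),0],[np.sin(g),-np.cos(g),0],[0,0,-1]])
d=np.append(p,a[2])-e
print("t",round(s["time"],2),"pos",e.round(1),"yaw",yaw.round(2),"tiltz",r[:,2].round(4),"fence",(X.T@(e[:2]-C)).round(1),"F",np.round(s["contact_force"],1),"w",round(s["gripper_width"],4))
print("turn rotvec(tool)",R.from_matrix(r.T@G).as_rotvec().round(4),"shift now-axes",(r.T@d).round(1),"after-turn axes",(G.T@d).round(1))
E
python3 -m creep '[[[0,0,0,0,0,0.111,1],[0,0,0,0,0,0.111,1],[0,0,0,0,0,0.111,1],[0,0,0,0,0,0.111,1],[0,0,0,0,0,0.111,1],[2.8,-35.6,0,0,0,0,1],[2.8,-35.6,0,0,0,0,1],[2.8,-35.6,0,0,0,0,1],[2.8,-35.6,0,0,0,0,1],[2.8,-35.6,0,0,0,0,1],[2.8,-35.6,0,0,0,0,1],[2.8,-35.6,0,0,0,0,1]]]'
python3 -m creep '[[[2.8,-35.6,0,0,0,0,1],[2.8,-35.6,0,0,0,0,1],[2.8,-35.6,0,0,0,0,1],[2.8,-35.6,0,0,0,0,1],[2.8,-35.6,0,0,0,0,1],[2.8,-35.6,0,0,0,0,1],[2.8,-35.6,0,0,0,0,1],[2.8,-35.6,0,0,0,0,1],[2.8,-35.6,0,0,0,0,1],[0,0,0,0,0,0,1]]]'
python3 goal.py f -200 -138 20 -8.55
```

```text
time: 1.1
eef_pos: [0.3434, -0.4201, 0.2184]
eef_rot: [0.997, -0.074, -0.0, -0.0]
contact_force: [0.3, 0.1, 0.7]
gripper_width: 0.0929
gripper_force: 0.0
time: 1.93
eef_pos: [0.4167, -0.1026, 0.2185]
eef_rot: [0.998, -0.07, 0.0, -0.001]
contact_force: [-0.2, 0.3, -0.6]
gripper_width: 0.0929
gripper_force: 0.0
t 1.93 pos [ 416.7 -102.6  218.5] yaw -7.97 tiltz [ 4.0e-04  1.9e-03 -1.0e+00] fence [-213.2 -274.5] F [-0.2  0.3 -0.6] w 0.0929
turn rotvec(tool) [-0.0019 -0.0001  0.0101] shift now-axes [  14.6 -136.   198.8] after-turn axes [  13.2 -136.5  198.5]
```

```bash
python3 -m creep '[[[3,-34,20,0,0,0.01,1],[3,-34,20,0,0,0,1],[4,-34,20,0,0,0,1],[4,-34,20,0,0,0,1],[0,0,30,0,0,0,1],[0,0,30,0,0,0,1],[0,0,25,0,0,0,1],[0,0,20,0,0,0,1],[0,0,10,0,0,0,1],[0,0,3,0,0,0,1],[0,0,0,0,0,0,1]]]'
python3 goal.py f -128 -138 20 -8.55
```

```text
time: 2.85
eef_pos: [0.4497, 0.0231, 0.0198]
eef_rot: [0.997, -0.079, -0.001, 0.0]
contact_force: [0.4, -0.1, -0.0]
gripper_width: 0.0931
gripper_force: 0.0
t 2.85 pos [449.7  23.1  19.8] yaw -9.02 tiltz [-1.9e-03 -4.0e-04 -1.0e+00] fence [-199.3 -145.2] F [ 0.4 -0.1 -0. ] w 0.0931
turn rotvec(tool) [ 0.0007  0.0018 -0.0082] shift now-axes [71.3 -7.8 -0.3] after-turn axes [71.3 -7.2 -0.2]
```

```bash
python3 -m creep '[[[10,-1,0,0,0,-0.007,1],[10,-1,0,0,0,0,1],[9,-1,0,0,0,0,1],[8,-1,0,0,0,0,1],[7,0,0,0,0,0,1],[7,0,0,0,0,0,1],[6,0,0,0,0,0,1],[5,0,0,0,0,0,1],[0,0,0,0,0,0,1]]]'
python3 goal.py f -128 -138 20 -8.55
python3 - <<'E'
from h import *
c=read_camera("top");save(c,"push1.png",(190,130,350,250),4)
E
```

```text
time: 3.6
eef_pos: [0.5127, 0.0183, 0.0209]
eef_rot: [0.997, -0.075, -0.0, -0.0]
contact_force: [-3.9, -0.5, 2.6]
gripper_width: 0.0928
gripper_force: 1.5
t 3.6 pos [512.7  18.3  20.9] yaw -8.57 tiltz [-0.e+00  2.e-04 -1.e+00] fence [-136.3 -140.7] F [-3.9 -0.5  2.6] w 0.0928
turn rotvec(tool) [-0.0002  0.0001 -0.0004] shift now-axes [ 8.3 -2.7  0.9] after-turn axes [ 8.3 -2.7  0.9]
```

View pics/push1.png

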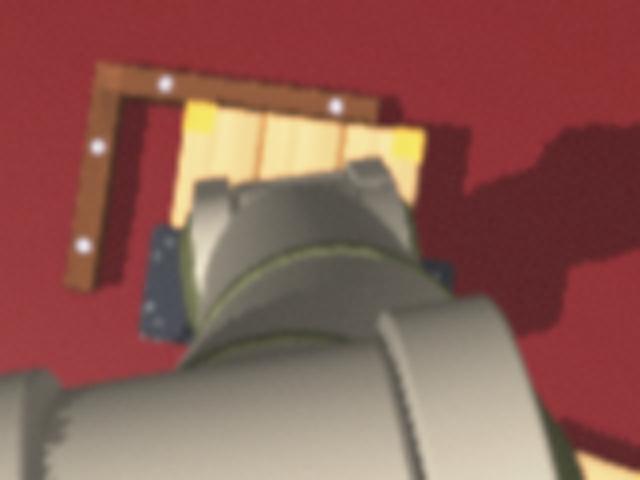

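The case is now square with the stop. Its far edge (crop y≈100–130) is about up to the far board, and a gap of about 60 mm to the side board remains. I'll keep pushing gently until the force rises.

```bash
python3 -m creep '[[[4,0,0,0,0,0,1],[2,0,0,0,0,0,1],[0,0,0,0,0,0,1]]]' | grep -E "pos|contact"
python3 -m creep '[[[2,0,0,0,0,0,1],[0,0,0,0,0,0,1]]]'| grep -E "pos|contact"
python3 goal.py f -128 -138 20 -8.55
```

```text
eef_pos: [0.5174, 0.0175, 0.0207]
contact_force: [-5.2, 0.5, 3.6]
eef_pos: [0.5192, 0.0172, 0.0207]
contact_force: [-5.8, 1.0, 3.1]
t 4.07 pos [519.2  17.2  20.7] yaw -8.56 tiltz [-1.6e-03  1.0e-04 -1.0e+00] fence [-129.7 -140.8] F [-5.8  1.   3.1] w 0.0929
turn rotvec(tool) [ 0.0001  0.0016 -0.0002] shift now-axes [ 1.7 -2.8  0.7] after-turn axes [ 1.7 -2.8  0.7]
```

```bash
for i in 1; do python3 -m creep '[[[2,0,0,0,0,0,1],[0,0,0,0,0,0,1]]]'| grep -E "pos|contact"; done
python3 -m creep '[[[2,0,0,0,0,0,1],[0,0,0,0,0,0,1]]]'| grep -E "pos|contact"
python3 goal.py f -128 -138 20 -8.55
```

```text
eef_pos: [0.5191, 0.0171, 0.0207]
contact_force: [-10.8, 2.6, 7.9]
eef_pos: [0.519, 0.0171, 0.0206]
contact_force: [-15.2, 4.5, 12.7]
t 4.4 pos [519.   17.1  20.6] yaw -8.54 tiltz [-8.8e-03  2.0e-04 -1.0e+00] fence [-129.9 -140.9] F [-15.2   4.5  12.7] w 0.0928
turn rotvec(tool) [0.0011 0.0087 0.0002] shift now-axes [ 1.9 -2.9  0.6] after-turn axes [ 1.9 -2.9  0.6]
```

```bash
python3 -m creep '[[[-8,0,0,0,0,0,0.5],[-15,0,0,0,0,0,0.5],[-10,0,-10,0,0,0,0.5],[0,0,-30,0,0,0,0.5],[0,0,-35,0,0,0,0.5],[0,0,-30,0,0,0,0.5],[0,0,-5,0,0,0,0.5],[0,0,0,0,0,0,0.5]]]'
python3 goal.py f -62 -258 125 81.45
python3 -c "
from plant import *;print(sense()['q'])"
```

```text
time: 5.07
eef_pos: [0.4932, 0.0215, 0.1334]
eef_rot: [0.997, -0.075, 0.003, -0.001]
contact_force: [0.3, 0.5, 0.8]
gripper_width: 0.0474
gripper_force: 0.0
t 5.07 pos [493.2  21.5 133.4] yaw -8.61 tiltz [ 6.4e-03  9.0e-04 -1.0e+00] fence [-156.1 -140.3] F [0.3 0.5 0.8] w 0.0474
turn rotvec(tool) [ 0.0034 -0.0063 -1.5718] shift now-axes [ 94.2 117.6   8.8] after-turn axes [-117.7   94.1    8.4]
[-0.18285454  0.45448361  0.03316641  2.20855685 -0.03189105  0.4725536
 -1.8457537 ]
```

```bash
python3 -m creep '[[[0,0,0,0,0,-0.12,0.5],[0,0,0,0,0,-0.12,0.5],[0,0,0,0,0,-0.12,0.5],[0,0,0,0,0,-0.12,0.5],[0,0,0,0,0,-0.12,0.5],[0,0,0,0,0,-0.12,0.5],[0,0,0,0,0,-0.12,0.5],[0,0,0,0,0,-0.12,0.5],[0,0,0,0,0,-0.12,0.5],[0,0,0,0,0,-0.12,0.5],[0,0,0,0,0,-0.12,0.5],[0,0,0,0,0,-0.12,0.5]]]' >/dev/null
python3 -m creep '[[[0,0,0,0,-0.006,-0.12,0.5],[-30,24,0,0,0,0,0.5],[-30,24,0,0,0,0,0.5],[-30,24,0,0,0,0,0.5],[-28,22,0,0,0,0,0.5],[0,0,0,0,0,0,0.5]]]' >/dev/null
python3 goal.py f -62 -258 20 81.45
```

```text
t 6.57 pos [ 567.5 -117.5  129.7] yaw 80.31 tiltz [-6.0e-04 -7.5e-03 -1.0e+00] fence [ -61.9 -266.8] F [0.8 0.  0.2] w 0.0465
turn rotvec(tool) [ 0.0006  0.0075 -0.0199] shift now-axes [  9.6  -0.4 109.7] after-turn axes [ 8.800e+00 -1.000e-01  1.097e+02]
```

```bash
python3 -m creep '[[[0,0,25,0,0.007,-0.02,0.5],[0,0,35,0,0,0,0.5],[0,0,30,0,0,0,0.5],[0,0,15,0,0,0,0.5],[0,0,4,0,0,0,0.5],[15,0,0,0,0,0,0.5],[10,0,0,0,0,0,0.5],[7,0,0,0,0,0,0.5],[7,0,0,0,0,0,0.5],[7,0,0,0,0,0,0.5],[7,0,0,0,0,0,0.5],[7,0,0,0,0,0,0.5]]]' |grep -E "pos|contact"
python3 -m creep '[[[7,0,0,0,0,0,0.5],[7,0,0,0,0,0,0.5],[7,0,0,0,0,0,0.5],[5,0,0,0,0,0,0.5],[3,0,0,0,0,0,0.5],[0,0,0,0,0,0,0.5]]]' |grep -E "pos|contact"
python3 goal.py f -62 -170 20 81.45
```

```text
eef_pos: [0.5735, -0.0521, 0.0229]
contact_force: [-0.7, -6.1, 2.3]
eef_pos: [0.5778, -0.0223, 0.0228]
contact_force: [-0.6, -2.5, 1.8]
t 8.07 pos [577.8 -22.3  22.8] yaw 81.92 tiltz [ 2.e-04  3.e-04 -1.e+00] fence [ -65.9 -171.1] F [-0.6 -2.5  1.8] w 0.0467
turn rotvec(tool) [ 0.0001 -0.0003  0.0082] shift now-axes [1.  3.9 2.8] after-turn axes [1.1 3.9 2.8]
```

```bash
python3 -m creep '[[[2,0,0,0,0,0,0.5],[0,0,0,0,0,0,0.5]]]'| grep -E "pos|contact"
python3 -m creep '[[[2,0,0,0,0,0,0.5],[0,0,0,0,0,0,0.5]]]'| grep -E "pos|contact"
python3 -m creep '[[[2,0,0,0,0,0,0.5],[0,0,0,0,0,0,0.5]]]'| grep -E "pos|contact"
python3 goal.py f -62 -170 20 81.45
```

```text
eef_pos: [0.5778, -0.0212, 0.0228]
contact_force: [-1.1, -5.5, 5.3]
eef_pos: [0.5779, -0.0203, 0.0228]
contact_force: [-1.6, -7.5, 6.1]
eef_pos: [0.5776, -0.0202, 0.0227]
contact_force: [-2.8, -13.4, 8.1]
t 8.57 pos [577.6 -20.2  22.7] yaw 81.73 tiltz [-0.0021 -0.0037 -1.    ] fence [ -66.4 -169.1] F [ -2.8 -13.4   8.1] w 0.0461
turn rotvec(tool) [-0.0015  0.0039  0.0049] shift now-axes [-0.9  4.4  2.7] after-turn axes [-0.9  4.4  2.7]
```

```bash
python3 -m creep '[[[-6,0,0,0,0,0,0.5],[-14,0,0,0,0,0,0.5],[-15,0,-20,0,0,0,0.5],[-20,0,-35,0,0,0,0.5],[-35,0,-35,0,0,0,1],[-38,0,-35,0,0,0,1],[-38,0,-20,0,0,0,1],[-38,0,0,0,0,0,1],[0,0,0,0,0,0,1]]]'>/dev/null
python3 goal.py w 598 -292 180 72.9
python3 - <<'E'
from meas import *
c=read_camera("top");save(c,"home.png",(190,130,350,250),4)
H,S,V=cv2.split(cv2.cvtColor(c["img"],cv2.COLOR_RGB2HSV))
pale=((H>20)&(H<35)&(S>60)&(V>200)).astype(np.uint8)*255
r=rect(c,pale,.06,(205,140,300,228));print(r)
t=np.radians(-8.55);d=r[:2]-[668.4,137.1];print("fence xy",d@[np.cos(t),np.sin(t)],d@[-np.sin(t),np.cos(t)])
E
```

```text
t 9.32 pos [ 550.6 -213.2  155.3] yaw 81.4 tiltz [ 0.0013 -0.0031 -1.    ] fence [ -64.5 -363.9] F [-0.1 -0.9 -0.1] w 0.0752
turn rotvec(tool) [0.002  0.0028 0.1483] shift now-axes [-70.9  58.8 -24.4] after-turn axes [-61.4  68.5 -24.7]
[595.4  67.7 122.3 160.9  -8.3]
fence xy -61.87084749590239 -79.481810687344
```

View pics/home.png

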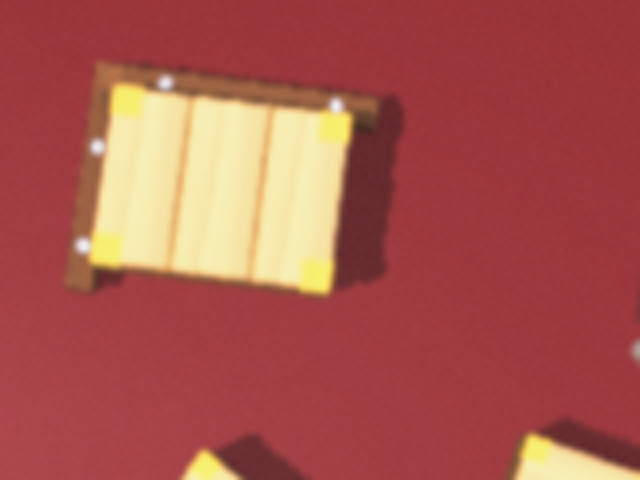

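The image puts the case home in the corner at (-61.9, -79.5) mm in the fence frame and parallel. Next is the carton.

```bash
python3 -m creep '[[[0,0,0,0,0,0.074,1],[0,0,0,0,0,0.074,1],[-20,23,-5,0,0,0,1],[-20,23,0,0,0,0,1],[-20,23,0,0,0,0,1],[0,0,0,0,0,0,1],[0,0,0,0,0,0,1]]]'>/dev/null
python3 goal.py w 598 -292 14 72.9
python3 - <<'E'
from meas import *
c=read_camera("wrist");save(c,"w1.png")
print(np.round(c["pose"],3).tolist())
t=read_camera("top")
for nm,k in (("top",t),("wrist",c)):
    H,S,V=cv2.split(cv2.cvtColor(k["img"],cv2.COLOR_RGB2HSV))
    w=((S<50)&(V>190)).astype(np.uint8)*255
    b=((H>10)&(H<24)&(S>60)&(V>190)|(S<60)&(V>190)).astype(np.uint8)*255
    roi=(350,155,402,195) if nm=="top" else (0,0,512,384)
    for m in (w,b):
        try: print(nm,rect(k,m,.055,roi))
        except Exception as e: print(nm,e)
E
```

```text
t 9.95 pos [ 601.5 -281.2  158.2] yaw 73.42 tiltz [-2.0e-04  2.3e-03 -1.0e+00] fence [  -4.  -423.6] F [-0.2 -0.  -0.5] w 0.093
turn rotvec(tool) [-0.0009 -0.0022  0.009 ] shift now-axes [-1.160e+01 -1.000e-01  1.442e+02] after-turn axes [-11.3  -0.2 144.2]
[[0.958, -0.276, -0.077, 0.623], [-0.286, -0.923, -0.255, -0.211], [-0.001, 0.267, -0.964, 0.324], [0.0, 0.0, 0.0, 1.0]]
top [ 603.1 -276.9   19.9   83.9  -16.9]
top [ 609.6 -297.4   72.   129.6    4.6]
wrist [ 598.9 -291.4   17.8  110.8  -17.1]
wrist [ 598.3 -291.4   59.5  111.1  -17.2]
```

View pics/w1.png

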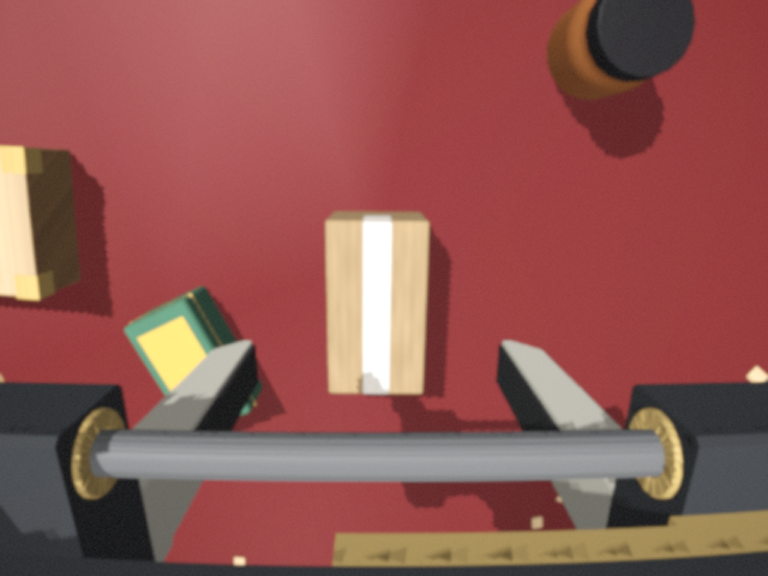

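The wrist view shows the carton at (377,300), centred between the fingers, and agrees with the top view to within 1 mm. The tin at (185,350) is clear of the finger path. I'll descend and grip.

```bash
python3 -m creep '[[[-6,0,25,0,-0.002,0.009,1],[-5,0,35,0,0,0,1],[0,0,35,0,0,0,1],[0,0,28,0,0,0,1],[0,0,15,0,0,0,1],[0,0,5,0,0,0,1],[0,0,0,0,0,0,1]]]'>/dev/null
python3 goal.py w 598.3 -291.4 14 72.8
python3 -m creep '[[[0,0,0,0,0,0,0],[0,0,0,0,0,0,0],[0,0,0,0,0,0,0],[0,0,0,0,0,0,0],[0,0,0,0,0,0,0],[0,0,0,0,0,0,0]]]'
python3 goal.py w 598.3 -291.4 150 72.8
```

```text
t 10.63 pos [ 596.9 -290.2   15.1] yaw 73.04 tiltz [-3.e-03  9.e-04 -1.e+00] fence [  -7.2 -433.2] F [-0.2 -0.4  0. ] w 0.0934
turn rotvec(tool) [-0.0031  0.      0.0042] shift now-axes [-0.7  1.7  1.1] after-turn axes [-0.7  1.7  1.1]
time: 11.13
eef_pos: [0.5979, -0.2925, 0.0169]
eef_rot: [0.804, 0.594, -0.0, 0.001]
contact_force: [-1.6, 0.7, 6.1]
gripper_width: 0.0598
gripper_force: 30.0
t 11.13 pos [ 597.9 -292.5   16.9] yaw 72.91 tiltz [ 2.0e-04 -1.3e-03 -1.0e+00] fence [  -5.9 -435.3] F [-1.6  0.7  6.1] w 0.0598
turn rotvec(tool) [0.0005 0.0012 0.002 ] shift now-axes [ 1.000e+00  1.000e-01 -1.331e+02] after-turn axes [ 1.200e+00  1.000e-01 -1.331e+02]
```

```bash
python3 -m creep '[[[0,0,-8,0,0,0,0],[0,0,-20,0,0,0,0],[0,0,-30,0,0,0,0],[0,0,-30,0,0,0,0],[0,0,-20,0,0,0,0],[0,0,0,0,0,-0.05,0],[0,0,0,0,0,-0.05,0],[0,0,0,0,0,-0.05,0],[0,0,0,0,0,0,0]]]'|grep -E "pos|width|force"
python3 goal.py w 596.1 66.2 120 81.6
```

```text
eef_pos: [0.5969, -0.2923, 0.1243]
contact_force: [0.1, -0.3, -3.9]
gripper_width: 0.0601
gripper_force: 30.0
t 11.88 pos [ 596.9 -292.3  124.3] yaw 81.63 tiltz [-1.7e-03 -7.0e-04 -1.0e+00] fence [  -6.8 -435.2] F [ 0.1 -0.3 -3.9] w 0.0601
turn rotvec(tool) [-0.0016  0.0009  0.0005] shift now-axes [354.6 -53.    4.1] after-turn axes [354.5 -53.2   4.3]
```

```bash
python3 -m creep '[[[15,-2,0,0,0,0,0],[28,-4.5,0,0,0,0,0],[34,-5,0,0,0,0,0],[34,-5,0,0,0,0,0],[34,-5,0,0,0,0,0],[34,-5,0,0,0,0,0],[34,-5,0,0,0,0,0],[34,-5,0,0,0,0,0],[34,-5,0,0,0,0,0],[34,-5,0,0,0,0,0],[25,-4,0,0,0,0,0],[14.5,-2.7,0,0,0,0,0]]]'>/dev/null
python3 -m creep '[[[0,0,0,0,0,0,0],[0,0,0,0,0,0,0]]]'|grep -E "width|force"
python3 goal.py w 596.1 66.2 77 81.6
```

```text
contact_force: [0.7, -0.3, -4.0]
gripper_width: 0.0597
gripper_force: 30.0
t 13.05 pos [596.6  67.9 123.9] yaw 81.6 tiltz [-1.5e-03 -7.0e-04 -1.0e+00] fence [-60.7 -79.1] F [ 0.7 -0.3 -4. ] w 0.0597
turn rotvec(tool) [-0.0014  0.0009  0.    ] shift now-axes [-1.8 -0.2 46.9] after-turn axes [-1.8 -0.3 46.9]
```

```bash
python3 -m creep '[[[-1.8,0,12,0,0,0,0],[0,0,12,0,0,0,0],[0,0,9,0,0,0,0],[0,0,6,0,0,0,0],[0,0,3,0,0,0,0],[0,0,2,0,0,0,0],[0,0,0,0,0,0,0]]]'|grep -E "pos|force"
python3 -m creep '[[[0,0,1.5,0,0,0,0],[0,0,0,0,0,0,0]]]'|grep -E "pos|force"
python3 -m creep '[[[0,0,1.5,0,0,0,0],[0,0,0,0,0,0,0]]]'|grep -E "pos|force"
python3 goal.py w 596.1 66.2 77 81.6
```

```text
eef_pos: [0.5968, 0.0643, 0.0793]
contact_force: [0.9, 1.2, -4.0]
gripper_force: 30.0
eef_pos: [0.5972, 0.0645, 0.0785]
contact_force: [-0.4, 0.6, -4.2]
gripper_force: 30.0
eef_pos: [0.5971, 0.0644, 0.077]
contact_force: [-0.0, 0.0, -3.9]
gripper_force: 30.0
t 13.97 pos [597.1  64.4  77. ] yaw 81.52 tiltz [-5.e-04 -8.e-04 -1.e+00] fence [-59.8 -82.5] F [-0.   0.  -3.9] w 0.0598
turn rotvec(tool) [-0.0004  0.0009 -0.0014] shift now-axes [ 1.6 -1.2 -0. ] after-turn axes [ 1.6 -1.2 -0. ]
```

```bash
python3 -m creep '[[[1,-0.6,0.7,0,0,0,0],[0,0,0,0,0,0,0]]]'|grep -E "pos|contact"
python3 -m creep '[[[0,0,1,0,0,0,0],[0,0,0,0,0,0,0]]]'|grep -E "pos|contact"
python3 -m creep '[[[0,0,1,0,0,0,0],[0,0,0,0,0,0,0]]]'|grep -E "pos|contact"
python3 goal.py w 596.1 66.2 77 81.6
```

```text
eef_pos: [0.597, 0.0647, 0.0768]
contact_force: [-0.4, -5.1, 2.7]
eef_pos: [0.597, 0.0647, 0.0768]
contact_force: [-2.7, -5.8, 15.1]
eef_pos: [0.597, 0.0646, 0.0768]
contact_force: [-6.1, -6.2, 26.0]
t 14.47 pos [597.   64.6  76.8] yaw 81.46 tiltz [ 0.001  -0.0028 -1.    ] fence [-59.8 -82.3] F [-6.1 -6.2 26. ] w 0.0598
turn rotvec(tool) [ 0.0014  0.0026 -0.0024] shift now-axes [ 1.4 -1.1 -0.3] after-turn axes [ 1.4 -1.1 -0.2]
```

```bash
python3 -m creep '[[[0,0,-2,0,0,0,0],[0,0,0,0,0,0,0],[0,0,0,0,0,0,0.75],[0,0,0,0,0,0,0.9],[0,0,0,0,0,0,1],[0,0,0,0,0,0,1],[0,0,-15,0,0,0,1],[0,0,-30,0,0,0,1],[0,0,-35,0,0,0,1],[0,0,-20,0,0,0,1],[0,0,0,0,0,0,1]]]'
python3 goal.py w 463 -298 180 98.2
python3 - <<'E'
from meas import *
c=read_camera("wrist")
H,S,V=cv2.split(cv2.cvtColor(c["img"],cv2.COLOR_RGB2HSV))
w=((S<50)&(V>190)).astype(np.uint8)*255
save(c,"w2.png")
for z in (.115,): print("tape",rect(c,w,z,(150,80,350,300)))
E
```

```text
time: 15.38
eef_pos: [0.5988, 0.0664, 0.1804]
eef_rot: [0.757, 0.653, 0.002, 0.002]
contact_force: [-0.1, 0.5, -0.4]
gripper_width: 0.093
gripper_force: 0.0
t 15.38 pos [598.8  66.4 180.4] yaw 81.51 tiltz [ 5.5e-03  3.0e-04 -1.0e+00] fence [-58.3 -80.3] F [-0.1  0.5 -0.4] w 0.093
turn rotvec(tool) [ 0.0055 -0.0003 -0.2912] shift now-axes [-380.4  -80.5   -0.4] after-turn axes [-341.3 -186.4    0.4]
tape [597.2  65.4  17.5 110.3  -8.6]
```

View pics/w2.png

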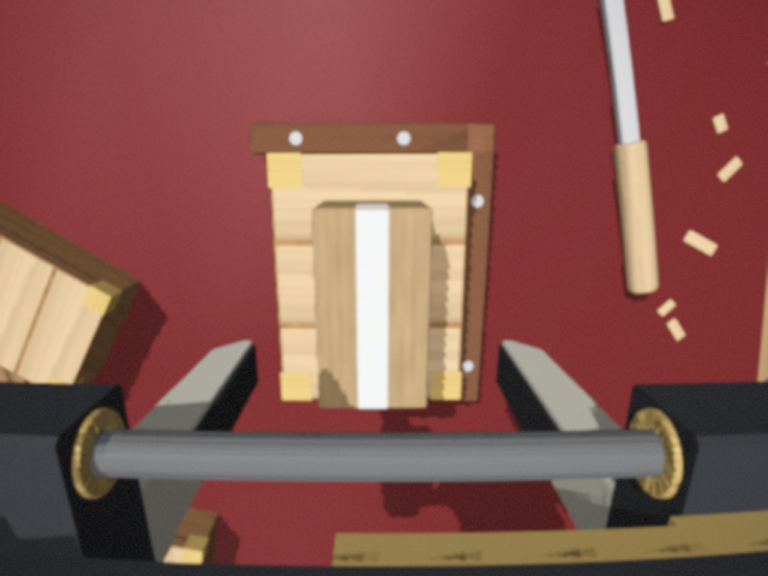

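The wrist view shows the carton (373,305) square on the case, whose brass corners are at (267,153), (473,153), (281,401) and (462,401). I'll check the centring from those corners while moving over to the tin.

```bash
python3 - <<'E'
from meas import *
c=read_camera("wrist")
p=np.array([onz(c,u/1.5,v/1.5,.06)[:2] for u,v in [(267,153),(473,153),(281,401),(462,401)]])*1000
print(p.round(1).tolist(),p.mean(0))
E
python3 -m creep '[[[0,0,0,0.005,0,-0.097,1],[0,0,0,0,0,-0.097,1],[0,0,0,0,0,-0.097,1],[-37,-20,0,0,0,0,1],[-37,-20,0,0,0,0,1],[-37,-20,0,0,0,0,1],[-37,-20,0,0,0,0,1],[-37,-20,0,0,0,0,1],[-37,-20,0,0,0,0,1],[-37,-20,0,0,0,0,1],[-37,-20,0,0,0,0,1],[-37,-20,0,0,0,0,1]]]'>/dev/null
python3 -m creep '[[[0,0,0,0,0,0,1],[0,0,0,0,0,0,1]]]'>/dev/null
python3 goal.py w 463 -299 9 98.2
python3 - <<'E'
from meas import *
c=read_camera("wrist")
H,S,V=cv2.split(cv2.cvtColor(c["img"],cv2.COLOR_RGB2HSV))
y=((H>22)&(H<34)&(S>110)&(V>150)).astype(np.uint8)*255
m=((H>60)&(H<95)&(S>60)&(V>75)).astype(np.uint8)*255|y
print("panel",rect(c,y,.04,(170,80,330,280)),"tin",rect(c,m,.04,(170,80,330,280)))
save(c,"w3.png")
E
```

```text
[[547.3, 154.4], [666.8, 136.4], [522.9, -5.0], [644.1, -23.4]] [595.26811439  65.59824596]
t 16.65 pos [ 465.  -288.7  175.3] yaw 97.88 tiltz [-8.4e-03  7.0e-04 -1.0e+00] fence [-137.9 -451.3] F [ 0.4  0.5 -0.2] w 0.093
turn rotvec(tool) [-0.0082 -0.0019 -0.0056] shift now-axes [-10.2  -2.  166.3] after-turn axes [ -9.9  -3.4 166.3]
panel [ 463.1 -301.9   35.9   69.     7.9] tin [ 463.2 -299.9   47.8   88.7    8.2]
```

View pics/w3.png

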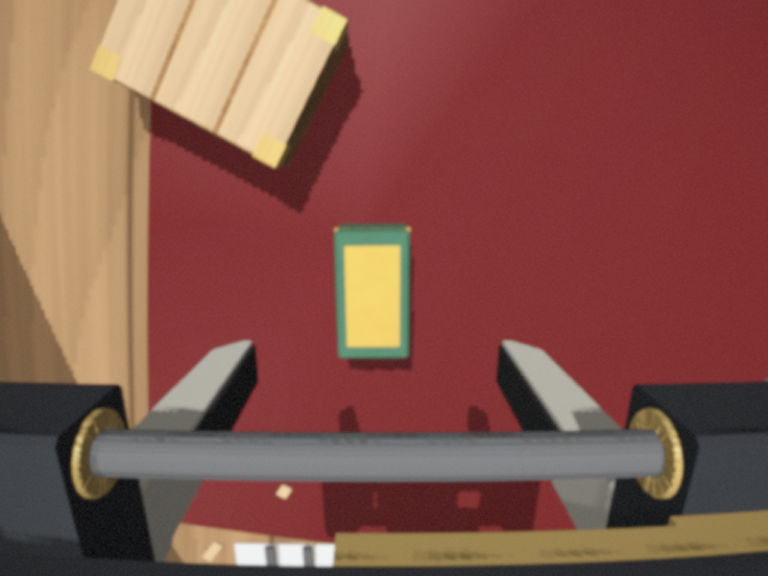

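The wrist view shows the tin at (373,298), square with the gripper and with clear space around it. I'll use its lid-panel centre, (463.1, -301.5).

```bash
python3 -m creep '[[[-6,-2,25,-0.008,-0.002,-0.005,1],[-6,-1,35,0,0,0,1],[0,0,35,0,0,0,1],[0,0,32,0,0,0,1],[0,0,25,0,0,0,1],[0,0,9,0,0,0,1],[0,0,4,0,0,0,1],[0,0,0,0,0,0,1]]]'>/dev/null
python3 goal.py w 463.1 -301.5 10 98.2
python3 -m creep '[[[0,0,0,0,0,0,0],[0,0,0,0,0,0,0],[0,0,0,0,0,0,0],[0,0,0,0,0,0,0],[0,0,0,0,0,0,0],[0,0,0,0,0,0,0]]]'|grep grip
python3 goal.py w 463.1 -301.5 170 98.2
```

```text
t 17.37 pos [ 466.6 -297.3   11.7] yaw 98.61 tiltz [ 1.5e-03 -2.0e-04 -1.0e+00] fence [-134.9 -459.5] F [ 0.1 -0.5  0.8] w 0.093
turn rotvec(tool) [0.0015 0.0004 0.0072] shift now-axes [-3.7 -4.1  1.7] after-turn axes [-3.7 -4.1  1.7]
gripper_width: 0.0577
gripper_force: 1.4
t 17.87 pos [ 466.1 -299.1   12.6] yaw 98.46 tiltz [ 0.0029 -0.0017 -1.    ] fence [-135.2 -461.4] F [-1.7 -0.5  2.1] w 0.0577
turn rotvec(tool) [0.0026 0.0021 0.0045] shift now-axes [  -2.2   -2.9 -157.4] after-turn axes [  -1.9   -3.3 -157.4]
```

```bash
python3 -m creep '[[[0,0,0,0,0,0,0],[0,0,0,0,0,0,0],[0,0,0,0,0,0,0],[0,0,0,0,0,0,0]]]'|grep grip
python3 -m creep '[[[0,0,-8,0,0,0,0],[0,0,-20,0,0,0,0],[0,0,-35,0,0,0,0],[0,0,-35,0,0,0,0],[0,0,-35,0,0,0,0],[0,0,-27,0,0,0,0],[0,0,-10,0,0,0,0],[0,0,0,0,0,0.1,0],[0,0,0,0,0,0.1,0],[0,0,0,0,0,0.095,0],[0,0,0,0,0,0,0]]]'|grep -E "grip|contact"
python3 goal.py w 596.9 66 180 81.45
python3 - <<'E'
from meas import *
c=read_camera("wrist")
H,S,V=cv2.split(cv2.cvtColor(c["img"],cv2.COLOR_RGB2HSV))
y=((H>22)&(H<34)&(S>110)&(V>130)).astype(np.uint8)*255
e=sense()["eef_pos"]
# tin top: grip height 12.6 -> top 40-12.6 above TCP
print("panel",rect(c,y,e[2]+.0274,(190,150,310,300)),"tcp",np.round(e*1000,1))
E
```

```text
gripper_width: 0.0498
gripper_force: 30.0
contact_force: [-0.6, -0.4, -3.4]
gripper_width: 0.0502
gripper_force: 30.0
t 19.12 pos [ 465.5 -298.3  181.6] yaw 81.35 tiltz [ 1.9e-03 -9.0e-04 -1.0e+00] fence [-135.9 -460.7] F [-0.6 -0.4 -3.4] w 0.0502
turn rotvec(tool) [ 0.0021  0.0006 -0.0017] shift now-axes [379.9  75.2   1.5] after-turn axes [379.8  75.8   1.6]
panel [ 467.4 -289.1   36.1   45.    -8.8] tcp [ 465.5 -298.3  181.5]
```

```bash
python3 -m creep '[[[15,3,0,0,0,0,0],[28,6,0,0,0,0,0],[35,7,0,0,0,0,0],[35,7,0,0,0,0,0],[35,7,0,0,0,0,0],[35,7,0,0,0,0,0],[35,7,0,0,0,0,0],[35,7,0,0,0,0,0],[35,7,0,0,0,0,0],[35,7,0,0,0,0,0],[30,6,0,0,0,0,0],[20,4,0,0,0,0,0]]]'>/dev/null
python3 -m creep '[[[8,2,0,0,0,0,0],[0,0,0,0,0,0,0],[0,0,0,0,0,0,0]]]'|grep -E "grip|contact"
python3 goal.py w 597.6 68.1 128 81.4
```

```text
contact_force: [-0.4, -1.6, -2.9]
gripper_width: 0.0502
gripper_force: 30.0
t 20.42 pos [597.1  66.1 181.2] yaw 81.67 tiltz [ 8.0e-04 -2.1e-03 -1.0e+00] fence [-60.  -80.9] F [-0.4 -1.6 -2.9] w 0.0502
turn rotvec(tool) [0.0011 0.0019 0.0047] shift now-axes [ 2.2  0.2 53.2] after-turn axes [ 2.1  0.2 53.2]
```

```bash
python3 -m creep '[[[2,0,12,0,0,0.004,0],[0,0,15,0,0,0,0],[0,0,10,0,0,0,0],[0,0,7,0,0,0,0],[0,0,4,0,0,0,0],[0,0,2,0,0,0,0],[0,0,0,0,0,0,0]]]'|grep -E "pos|contact"
python3 -m creep '[[[0,0,1.5,0,0,0,0],[0,0,0,0,0,0,0]]]'|grep -E "pos|contact"
python3 -m creep '[[[0,0,1.2,0,0,0,0],[0,0,0,0,0,0,0]]]'|grep -E "pos|contact"
python3 goal.py w 597.6 68.1 128 81.4
```

```text
eef_pos: [0.598, 0.0687, 0.1316]
contact_force: [-0.2, -0.1, -3.1]
eef_pos: [0.5983, 0.069, 0.1307]
contact_force: [0.1, -0.1, -2.5]
eef_pos: [0.5982, 0.069, 0.1294]
contact_force: [0.6, 0.2, -3.4]
t 21.33 pos [598.2  69.  129.4] yaw 81.35 tiltz [ 0.0027 -0.0012 -1.    ] fence [-59.3 -77.8] F [ 0.6  0.2 -3.4] w 0.0496
turn rotvec(tool) [ 0.0029  0.0008 -0.0008] shift now-axes [-0.9 -0.4  1.4] after-turn axes [-0.9 -0.4  1.4]
```

```bash
python3 -m creep '[[[-0.8,0,1,0,0,0,0],[0,0,0,0,0,0,0]]]'|grep -E "pos|contact"
python3 -m creep '[[[0,0,0.8,0,0,0,0],[0,0,0,0,0,0,0]]]'|grep -E "pos|contact"
python3 -m creep '[[[0,0,0.8,0,0,0,0],[0,0,0,0,0,0,0]]]'|grep -E "pos|contact"
```

```text
eef_pos: [0.5979, 0.0679, 0.1282]
contact_force: [1.1, 0.1, -2.1]
eef_pos: [0.5979, 0.0681, 0.1273]
contact_force: [0.1, 0.7, -3.8]
eef_pos: [0.598, 0.0682, 0.1273]
contact_force: [-1.8, -0.6, 5.4]
```

Contact is made, since the force changed sign. I'll relieve the pressure slightly, release, rise and check.

```bash
python3 -m creep '[[[0,0,-0.6,0,0,0,0],[0,0,0,0,0,0,0],[0,0,0,0,0,0,0.65],[0,0,0,0,0,0,0.8],[0,0,0,0,0,0,1],[0,0,0,0,0,0,1],[0,0,-15,0,0,0,1],[0,0,-30,0,0,0,1],[0,0,-30,0,0,0,1],[0,0,-15,0,0,0,1],[0,0,0,0,0,0,1],[0,0,0,0,0,0,1]]]'>/dev/null
python3 goal.py w 525 374 220 81.4
python3 - <<'E'
from meas import *
c=read_camera("wrist")
H,S,V=cv2.split(cv2.cvtColor(c["img"],cv2.COLOR_RGB2HSV))
y=((H>22)&(H<34)&(S>170)&(V>150)).astype(np.uint8)*255
g=((H>60)&(H<95)&(S>60)&(V>75)).astype(np.uint8)*255
print("panel",rect(c,y,.155,(190,120,310,275),1));print("tin",rect(c,g|y,.155,(190,120,310,275)))
save(c,"w4.png")
E
```

```text
t 22.83 pos [598.1  68.2 217.9] yaw 81.33 tiltz [ 0.0042 -0.0012 -1.    ] fence [-59.3 -78.6] F [-0.9 -0.1 -0.2] w 0.093
turn rotvec(tool) [ 0.0043  0.0006 -0.0011] shift now-axes [ 291.3 -118.3   -2.7] after-turn axes [ 291.4 -118.    -2.1]Traceback (most recent call last):
  File "<stdin>", line 6, in <module>
  File "meas.py", line 6, in rect
    ct=max(cs,key=cv2.contourArea)[:,0,:]
       ~~~^^^^^^^^^^^^^^^^^^^^^^^^
ValueError: max() iterable argument is empty
```

Run:
```python
from meas import *
c=read_camera("wrist");save(c,"w4.png")
H,S,V=cv2.split(cv2.cvtColor(c["img"],cv2.COLOR_RGB2HSV))
y=((H>20)&(H<36)&(S>100)&(V>100)).astype(np.uint8)*255
g=((H>60)&(H<95)&(S>60)&(V>60)).astype(np.uint8)*255
for n,m in (("p",y),("t",g|y)):
    try: print(n,rect(c,m,.155,(205,120,300,275),1))
    except Exception as e: print(e)
```

```text
p [598.1  65.2  36.3  69.7  -8.8]
t [598.6  67.1  47.4  88.   -8.6]
```

View pics/w4.png

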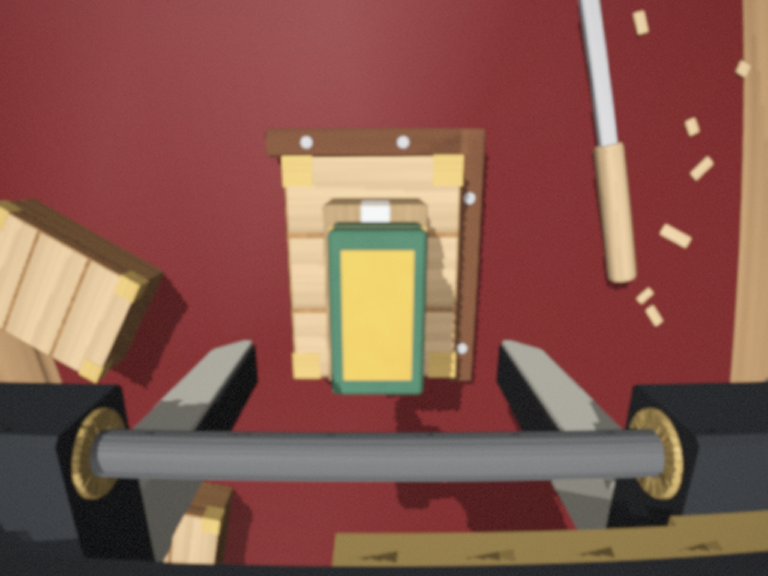

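The tin sits at (598.1, 65.2) on the carton at (597.2, 65.4), square to within 0.3°, so the column is good. Next is the bell.

```bash
python3 -m creep '[[[15,-6,0,0,0,0,0],[28,-11,0,0,0,0,0],[32,-13,0,0,0,0,0],[32,-13,0,0,0,0,0],[32,-13,0,0,0,0,0],[32,-13,0,0,0,0,0],[32,-13,0,0,0,0,0],[32,-13,0,0,0,0,0],[28,-11,0,0,0,0,0],[20,-8,0,0,0,0,0],[8,-4,0,0,0,0,0],[0,0,0,0,0,0,0]]]'|grep -E "width|pos"
python3 -m creep '[[[0,0,0,0,0,0,0]]]'>/dev/null
python3 - <<'E'
from meas import *
c=read_camera("wrist")
H,S,V=cv2.split(cv2.cvtColor(c["img"],cv2.COLOR_RGB2HSV))
print(proj(c,(.525,.374,.062)))
u0,v0=map(int,proj(c,(.525,.374,.062)))
q=((S<45)&(V>120)).astype(np.uint8);z=np.zeros_like(q);a,b=max(v0-25,0),max(u0-28,0);z[a:v0+25,b:u0+28]=q[a:v0+25,b:u0+28]
n,l,st,ce=cv2.connectedComponentsWithStats(z);k=1+np.argmax(st[1:,4]);print(st[k],ce[k],onz(c,*ce[k],.062))
E
python3 goal.py w 525 374 70 81.4
```

```text
eef_pos: [0.5232, 0.3757, 0.2154]
gripper_width: 0.0176
(np.float64(250.07595175683954), np.float64(179.54190605637154))
[239 170  23  22 400] [250.28  180.375] [0.52507541 0.37308262 0.062     ]
t 24.07 pos [525.4 371.7 215.8] yaw 81.27 tiltz [ 0.0017 -0.0032 -1.    ] fence [-176.3  210.7] F [-0.3  0.1 -0.3] w 0.0068
turn rotvec(tool) [ 0.0021  0.0029 -0.0023] shift now-axes [  2.7  -1.  145.8] after-turn axes [  2.3  -0.7 145.8]
```

The wrist camera finds the plunger head as a round disc at (525.1, 373.1), matching the top and scene estimates. I'll descend and press.

```bash
python3 -m creep '[[[1.4,0,20,0,0,0,0],[0,0,35,0,0,0,0],[0,0,35,0,0,0,0],[0,0,30,0,0,0,0],[0,0,16,0,0,0,0],[0,0,6,0,0,0,0],[0,0,0,0,0,0,0]]]'|grep -E "pos|contact"
python3 -m creep '[[[0,0,3,0,0,0,0],[0,0,3,0,0,0,0],[0,0,3,0,0,0,0],[0,0,3,0,0,0,0],[0,0,0,0,0,0,0]]]'|grep -E "pos|contact"
python3 -m creep '[[[0,0,2,0,0,0,0],[0,0,2,0,0,0,0],[0,0,0,0,0,0,0]]]'|grep -E "pos|contact"
```

```text
eef_pos: [0.5257, 0.3726, 0.0732]
contact_force: [0.3, -0.1, 0.5]
eef_pos: [0.5255, 0.3748, 0.0628]
contact_force: [-0.5, 0.4, 0.0]
eef_pos: [0.5256, 0.375, 0.0587]
contact_force: [0.7, 0.1, 2.3]
```

```bash
python3 -m creep '[[[0,0,2,0,0,0,0],[0,0,2,0,0,0,0],[0,0,0,0,0,0,0]]]'|grep -E "pos|contact"
python3 -m creep '[[[0,0,1.5,0,0,0,0],[0,0,0,0,0,0,0],[0,0,0,0,0,0,0]]]'|grep -E "pos|contact"
python3 -m creep '[[[0,0,1.5,0,0,0,0],[0,0,0,0,0,0,0],[0,0,0,0,0,0,0]]]'|grep -E "pos|contact"
```

```text
eef_pos: [0.5256, 0.375, 0.0546]
contact_force: [0.1, -1.4, 4.0]
eef_pos: [0.5257, 0.375, 0.0542]
contact_force: [-1.2, -3.2, 12.2]
eef_pos: [0.5258, 0.3752, 0.054]
contact_force: [-4.1, -4.4, 23.8]
```

The plunger is at its stop: z = 54 mm, with the force well above 4.4 N. Now I'll rise clear and check everything before handing in.

```bash
python3 -m creep '[[[0,0,-4,0,0,0,0],[0,0,-4,0,0,0,0],[0,0,-6,0,0,0,0],[0,0,-20,0,0,0,0],[0,0,-35,0,0,0,0],[0,0,-35,0,0,0,0],[0,0,-35,0,0,0,0],[0,0,-15,0,0,0,0],[0,0,0,0,0,0,0],[0,0,0,0,0,0,0]]]'|grep -E "pos|contact"
python3 - <<'E'
from meas import *
c=read_camera("top");save(c,"end.png")
E
```

```text
eef_pos: [0.5253, 0.3751, 0.2063]
contact_force: [0.2, -0.8, -0.0]
```

View pics/end.png

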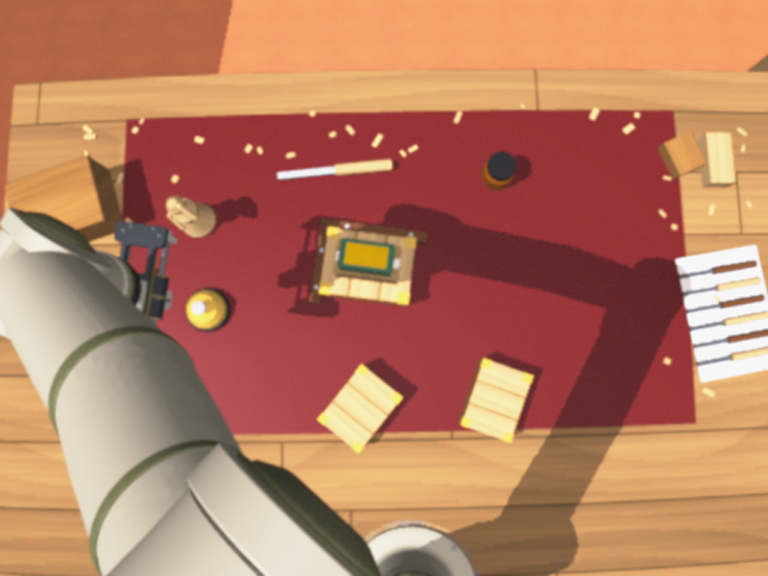

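The column at (367,258) stands in the corner, the bell at (207,310) is clear, and the figure, gouge and jar have not moved.

```bash
python3 -c "
from plant import *;print(finish_job())"
```

```text
the job is handed in; nothing more can be done
None
```

The job is handed in: the case is home in the corner, the carton and tin are stacked on it within about 2 mm of centred by my measurements, the bell was pressed to its stop and released, and the bystanders were not moved; no verdict came back.

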